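Hang the bench timer on its hook, display outward

TASK

Hang the yellow timer hanger by its eye on the upturned hook of the little stand so that the timer's display faces outward, away from the post, and slide it back along the hook until its back just rests on the orange sprung buffer, hardly pressing it in, and it hangs plumb, free of the gripper. How far back the buffer is set is not known beforehand: feel for it gently and do not push it in by more than 4 mm; do not tip the hanger over or knock the stand, and leave the jar, beaker and weight where they are.

Things in the scene. Friction and masses are not known exactly. Their poses are not given: they have to be found in the camera images.
- hanger: Loose yellow hanger, 70 mm wide, 150 mm tall, about 0.2 kg, a white bench timer fixed on its front (timer 66 mm wide, z 5-61 mm). Stands upright on a ledge (to x = -21 mm) at the start, facing any way. Origin: underside of its 6 mm back plate, mid-thickness. Its -x is the front (display side), +x the plain back, z up. Front-heavy: hung short of the buffer it swings back and hangs tilted by some 0.1 rad.
- grip_block (a point): Centre of the black grip block at the top of the hanger: 12 mm thick along x, 38 mm wide along y, 30 mm tall, centre 135 mm above the hanger's underside. Axes as the hanger's. Pinch it from above across its thickness.
- eye_top (a point): Apex of the eye's roof, mid-plate, 96 mm above the hanger's underside, 39 mm below the grip block's centre. The eye is a hole through the plate along x, 18 mm wide and 30 mm high, with a 90 degree inverted-V roof. The 8 mm hook arm seated in the V has its axis 5.7 mm below this point.
- display (a point): Centre of the timer's display face on the hanger, 19 mm in front (-x) of the middle of the plate and 33 mm above its underside.
- stand: Fixed stand, origin on the bench, -x its outward side, z up. Base plate 120 x 110 x 8 mm (x -33 to +87 mm); post 30 mm wide, front face at x = +62 mm, top 118 mm up. Below the hook arm, 77 mm up, an orange buffer bar (44 wide, 14 mm tall) sits on a clamped rod; its free front face, where the back of the plate is to rest, is anywhere from x = -6 to +30 mm, not measured.
- cushion (a joint): How far the orange buffer bar is pushed in from its free position towards the post, m: 0 free, up to 0.010. A light spring, 1.2 N per mm, returns it. It does not tell where the buffer is set. On release a pushed-in bar springs back and shoves the hanger outward.
- hook_seat (a point): Point on the axis of the steel hook arm, 112 mm above the bench, above the stand's origin; axes as the stand's. The arm is level, 8 mm in diameter, and runs from the post (x = +62 mm) out to x = -24 mm, ending in an upturned tip.
- hook_tip (a point): Centre of the hook's round tip (8 mm diameter), 26 mm outward (-x) of hook_seat and 9 mm above the arm's axis; its top is 13 mm above the axis. For the eye to pass over it, eye_top must be 16 to 25 mm above the arm's axis.
- jar_grey: Loose white jar with grey lid, 49 mm across, 40 mm tall, a bystander. Origin at its underside.
- beaker: Loose small clear beaker, 61 mm across, 73 mm tall, a bystander. Origin at its underside.
- weight: Loose cream 28 mm wide, 48 mm tall weight, a bystander. Origin at its underside.
Things that resemble listed ones, but are neither listed nor needed, are in the scene too. What is meant by the hanger is not brown or red, and is the larger of those in its own colour.

How it is judged:
On the way:
1. the eye is over the hook arm, behind the tip, display outward (x of hook_tip in the frame of hanger below -0.004 m and z of eye_top in the frame of hook_seat between 0.002 and 0.027 m and y of eye_top in the frame of hook_seat between -0.008 and 0.008 m and x of eye_top in the frame of hook_seat between -0.02 and 0.04 m), for 0.1 s.
At the end, for the whole second after the job is handed in: The hanger hangs still and released on the hook arm behind the tip, the arm seated in the V of the eye (eye_top 2 to 9 mm above the axis, 6 mm sideways), display outward, square to the stand within 0.15 rad and plumb within 0.055 rad, its back on the buffer (pushed in under 3 mm) (x of hook_tip in the frame of hanger below -0.004 m and angle between hanger's own z axis and vertical below 0.055 rad and angle between the x axis of hanger and the x axis of stand, either way round below 0.15 rad and z of eye_top in the frame of hook_seat between 0.002 and 0.009 m and y of eye_top in the frame of hook_seat between -0.006 and 0.006 m and x of eye_top in the frame of hook_seat above -0.02 m and value of joint cushion below 0.003 m and contact force between hanger and the fingers below 0.05 N and contact force between hanger and stand above 0.5 N and linear speed of hanger below 0.01 m/s); the robot touches nothing.
It fails at once if the buffer is pushed in by more than 4.5 mm (value of joint cushion above 0.0045 m).
It fails at once if the hanger is rammed against the stand (over 22 N) (contact force between hanger and stand above 22 N).
It fails at once if the gripper or arm hits the stand (over 10 N) (contact force between any of the fingers, the arm and stand above 10 N).
It fails at once if the hanger is tipped over (angle between hanger's own z axis and vertical above 0.7 rad).
It fails at once if the jar, beaker or weight is shifted by more than 15 mm or tipped (distance of any of jar_grey, beaker, weight from where it was at the start of the episode above 0.015 m or angle between any of jar_grey, beaker, weight's own z axis and vertical above 0.4 rad).
It also fails if it takes over 48 s, if anything falls off the work surface, if the arm or the gripper's body presses on something with over 40 N, if the wrist force passes 120 N, or if a joint passes its speed limit or range.

ROBOT

A 7-joint arm with a two-finger parallel gripper is mounted at the origin on a cart in front of the work surface, level with it; the furniture and walls round the work are solid. World frame = base frame: x ahead of the robot, y to its left, z up, the work surface at z = 0. Lengths are in m, angles in rad, forces in N, time in s.
With the tool pointing down it reaches from about 0.425 to 0.8 m from the base axis. Payload 8.3 kg.
Tool frame: the origin (TCP) lies midway between the tips of the shut fingers; the grasp point (between the pads) lies 19 mm behind it; z points along the fingers, y is the line along which they close (so a half turn about z gives the same grasp; the last joint's range is limited). The gripper opens to 85 mm and grips with 20 to 120 N. Pads are 22 mm wide; open, the fingers measure 114 mm over their backs; the gripper's body (76 mm by 85 mm) begins 54 mm behind the grasp point. The pads swing forward as they close: fully open they stand 13 mm farther back than shut.
Start: joints at [-1.269, 0.383, 0.016, 1.37, -0.006, 1.388, -0.046], TCP at [0.223, 0.584, 0.207] pointing down, gripper open.
Joint ranges: [-2.95, 2.95], [-0.25, 2.06], [-1.52, 1.56], [0.18, 2.33], [-1.44, 4.58], [0.02, 2.06], [-3.01, 3.01]. Speed limits (rad/s): [2.39, 2.39, 3.01, 3.01, 3.14, 3.14, 3.14].

INTERFACE

Orientations are given as [roll, pitch, yaw] about the fixed x, y, z axes, in that order (R = Rz(yaw) Ry(pitch) Rx(roll)).
In Python, from rig import manip, eyes, order gives the robot as it stands.
- The arm moves only by the tool play_rows, never from a script. Its argument "motion" is text: rows parted by semicolons, each of 6 numbers parted by spaces: the shift along the tool's x, y, z in m, then the turn, a rotation vector about the tool's x, y, z in units of 10 degrees (1.0 is 10 degrees). A call has 1 to 20 rows; each row is the pose to reach, as a shift and turn from the pose commanded when the call began, along the tool's axes at that moment; what a row does not reach only later rows make up. A row lasts 1/8 s, in which the tool goes at most 62.5 mm and 10.7 degrees, less where a joint would pass 70% of its speed; a pose out of reach is approached as far as the arm can. A call with a gripper value outside its range is refused whole. "claw" is the opening, from 0 (shut) to 1 (fully open), set as the call begins (left out, the last holds). The fingers move at their own pace and stop on an object; the grip force is fixed at half the most. Time passes only in rows, so rows that repeat a pose let the fingers close. It gives the time, the measured TCP pose, the force, the opening and the grip force at its end, in the units of the state.
- manip.state(): the state, without advancing time (a new reading comes with each control period).
- eyes.get_image(name): name is "side" or "top"; returns a dict with "pixels" (400x640x3 uint8, blue, green, red), "range_z" (400x640 float32, m along the optical axis (not along the pixel's ray), 0 where there is no reading), "K" (3x3 intrinsics, pixels), "distortion" ([k1, k2, p1, p2, k3] as OpenCV has them; the pictures are not rectified), "world_from_camera" (4x4, takes a point from camera to world coordinates). Camera axes: x right, y up, looking along -z (the intrinsics and any distortion apply to the point x, -y, -z); pixel columns grow to the right and rows downward; lengths in m; the calibration is good to about 2 mm. A picture is of the moment at which its call begins.
- order.close_job(): hands the job in; it is judged then, once.
The state is a dict: "clock": time; "q": joint angles; "qvel": joint speeds; "tau": joint torques, N m; "ee_pos": TCP position; "orientation": TCP orientation; "contact_force": force on the tool from outside, world axes, zero at the start; "moment": the same for the moment, N m; "opening": finger opening in m; "finger_force": force on a finger pad.
Only numpy, scipy, OpenCV 4.12 (cv2) and the standard library are available. Lean on these libraries where they do the work, as an engineer would, in place of code of your own. Each camera call takes 0.05 s, during which the arm holds its last target. There are 200 camera calls.

## Working session

There is one attempt and no reset: what is moved stays moved. The work goes in short steps, Python scripts to look and compute and a tool call to move; the robot and the scene stay as the last step left them, time stands still between calls to the robot, and variables do not carry over. Pictures are saved under pics/ and viewed, at most 10 in all, crops included, and the job is handed in when it is done.

Besides the shell and the picture viewer there is one more tool, called after "Emit:" as name(argument=value, ...) on one line, values as JSON. play_rows: Moves the arm, as the interface text tells. Its arguments: {"type":"object","properties":{"motion":{"type":"string"},"claw":{"type":"number"}},"required":["motion"]}

```bash
mkdir -p pics
cat > h.py <<'E'
import numpy as np, cv2
from rig import manip, eyes, order
def grab(n):
    return eyes.get_image(n)
def cloud(im):
    z=im["range_z"]; K=np.array(im["K"]); d=np.array(im["distortion"],float)
    h,w=z.shape; u,v=np.meshgrid(np.arange(w),np.arange(h))
    p=cv2.undistortPoints(np.stack([u,v],-1).reshape(-1,1,2).astype(np.float64),K,d).reshape(h,w,2)
    T=np.array(im["world_from_camera"])
    c=np.stack([p[...,0]*z,-p[...,1]*z,-z],-1)
    P=c@T[:3,:3].T+T[:3,3]; P[z==0]=np.nan
    return P
E
python3 - <<'E'
from h import *
ims=[]
for n in("side","top"):
    im=grab(n); cv2.imwrite(f"pics/{n}0.png",im["pixels"]); np.savez(f"{n}0.npz",**im)
    print(n,np.round(im["world_from_camera"],3).tolist(),np.mean(im["range_z"]>0))
s=manip.state();print(s)
E
```

```text
side [[0.936, 0.187, -0.298, 0.146], [-0.351, 0.544, -0.762, -0.855], [0.02, 0.818, 0.575, 0.762], [0.0, 0.0, 0.0, 1.0]] 0.996078125
top [[-0.001, 0.99, -0.144, 0.32], [-1.0, 0.0, 0.005, 0.037], [0.005, 0.144, 0.99, 1.244], [0.0, 0.0, 0.0, 1.0]] 0.99621484375
{'clock': 0.1, 'q': array([-1.26890903,  0.38417264,  0.01636337,  1.37107124, -0.00628246,
        1.3882182 , -0.04648301]), 'qvel': array([-0.00115928, -0.00045422,  0.0008315 , -0.00330249, -0.00187409,
       -0.00038234,  0.00030569]), 'tau': array([ 3.93564100e-03, -6.29129362e+01,  8.48084595e-01, -3.72756851e+01,
        1.68819597e-02,  1.02903202e-02, -2.57164470e-05]), 'ee_pos': array([0.22275146, 0.58340733, 0.20645722]), 'orientation': array([-3.13977321e+00,  4.12700698e-05,  2.77689968e+00]), 'contact_force': array([-0.24940617,  0.36195929,  0.34940922]), 'moment': array([0.00418991, 0.03683625, 0.01719228]), 'finger_force': 0.0, 'opening': 0.08571634787380189}
```

View pics/side0.png

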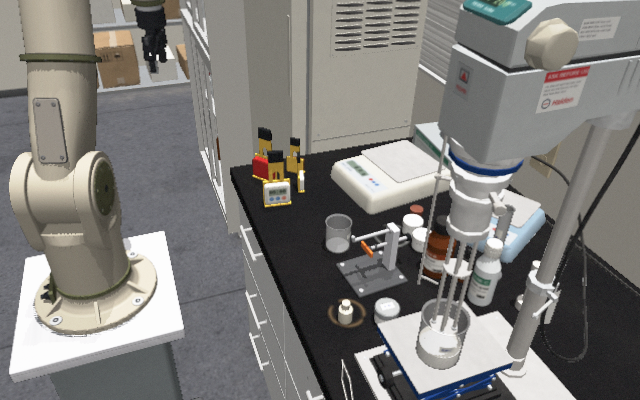

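View pics/top0.png

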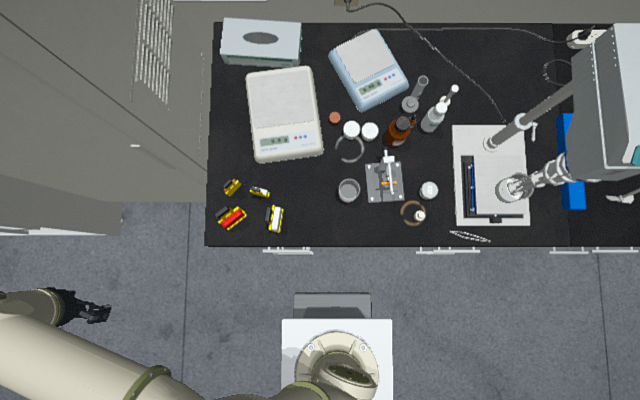

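The side view shows the white-fronted yellow hanger at about (277,178), with its display toward the camera, and the stand with its hook at (370,255). In the top view they are at (275,218) and (385,180). The red and small ones are look-alikes. Next I measure and crop.

Run:
```python
from h import *
ims={n:dict(np.load(f"{n}0.npz")) for n in("side","top")}
np.set_printoptions(precision=4,suppress=True)
s=ims["side"]["pixels"];t=ims["top"]["pixels"]
a=cv2.resize(s[110:310,235:435],None,fx=3,fy=3,interpolation=cv2.INTER_CUBIC)[:600]
cv2.imwrite("pics/side_crop.png",a)
b=cv2.resize(t[140:240,215:445],None,fx=3.4,fy=3.4,interpolation=cv2.INTER_CUBIC)
cv2.imwrite("pics/top_crop.png",b)
for n,(x0,x1,y0,y1) in {"side":(262,293,148,207),"top":(264,288,202,236)}.items():
    P=cloud(ims[n]); 
    hsv=cv2.cvtColor(ims[n]["pixels"],cv2.COLOR_BGR2HSV)
    sub=(slice(y0,y1),slice(x0,x1)); p=P[sub]; h=hsv[sub]
    print(n)
    for nm,m in {"yel":(h[...,1]>120)&(abs(h[...,0].astype(int)-25)<8)&(h[...,2]>90),"white":(h[...,1]<60)&(h[...,2]>140),"blk":(h[...,2]<60)}.items():
        q=p[m&(p[...,2]>.01)]
        print(nm,len(q),np.nanmin(q,0),np.nanmax(q,0),np.nanmedian(q,0))
        k=q[q[:,2]>.10]
        if len(k)>4: 
            k=k[:,:2]; c=k.mean(0); u,sv,vt=np.linalg.svd(k-c); print("  hi",len(k),c,vt[0],sv)
    # timer front
# stand from top: points with z>0.06 near
P=cloud(ims["top"]); p=P[140:215,360:412]; 
for zl,zh in((.004,.03),(.06,.1),(.1,.12),(.12,.2)):
    q=p[(p[...,2]>zl)&(p[...,2]<zh)]; 
    if len(q): print(zl,len(q),q.min(0),q.max(0),q.mean(0))
```

```text
side
yel 449 [0.4045 0.1727 0.0102] [0.5263 0.3255 0.1509] [0.4501 0.186  0.0715]
  hi 107 [0.4395 0.1831] [ 0.9879 -0.1553] [0.1136 0.0238]
white 343 [0.4058 0.1596 0.0102] [0.4699 0.1861 0.0649] [0.4359 0.1687 0.0479]
blk 169 [0.4206 0.1748 0.1212] [0.4572 0.1947 0.152 ] [0.4391 0.1804 0.1392]
  hi 169 [0.439  0.1809] [ 0.9859 -0.1673] [0.1393 0.0326]
top
yel 50 [0.4077 0.1632 0.0103] [0.4763 0.1915 0.1383] [0.4416 0.1833 0.067 ]
white 149 [0.4082 0.1623 0.017 ] [0.4717 0.1871 0.0671] [0.4394 0.1729 0.0605]
blk 22 [0.4242 0.1773 0.1261] [0.457  0.1914 0.1505] [0.4413 0.1802 0.1451]
  hi 22 [0.4411 0.1819] [-0.9951  0.0993] [0.0468 0.0218]
0.004 1375 [ 0.4571 -0.231   0.004 ] [ 0.6858 -0.0726  0.0289] [ 0.5585 -0.1463  0.0085]
0.06 153 [ 0.5352 -0.1933  0.0603] [ 0.6692 -0.1258  0.0998] [ 0.5895 -0.1441  0.0808]
0.1 146 [ 0.5055 -0.1566  0.1021] [ 0.6071 -0.1277  0.1199] [ 0.5692 -0.144   0.116 ]
0.12 24 [ 0.5008 -0.1556  0.12  ] [ 0.6057 -0.1333  0.1276] [ 0.5622 -0.1477  0.1219]
```

View pics/side_crop.png

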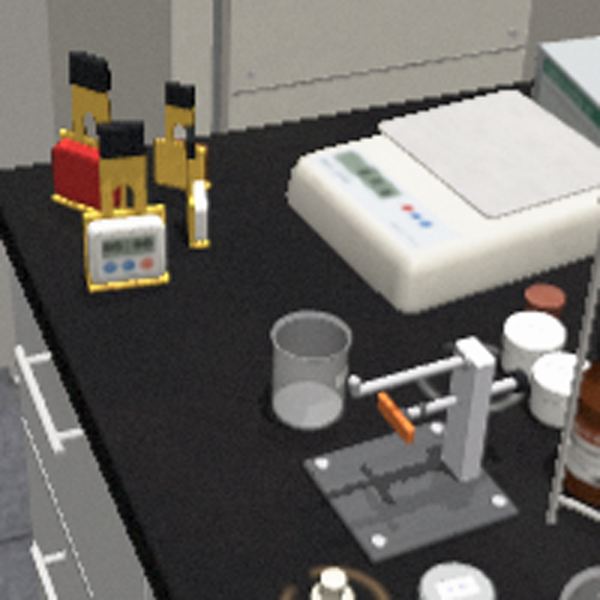

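View pics/top_crop.png

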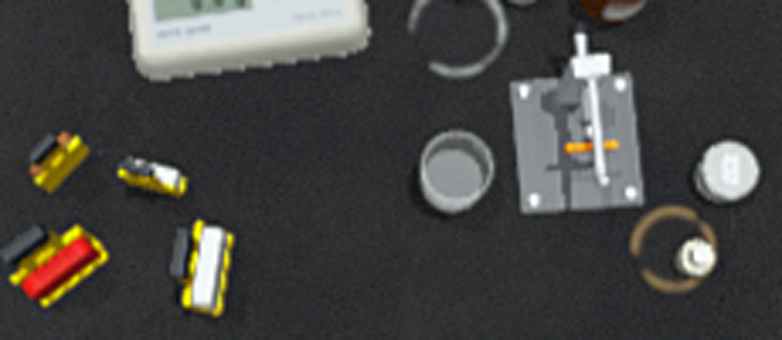

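The hanger's display faces about -y, and the hook arm points toward the robot with the buffer under its outer half. Now I fit the exact lines.

```bash
cat >> h.py <<'E'
def line(q):
    c=np.median(q,0); u,s,vt=np.linalg.svd(q-q.mean(0),full_matrices=False); return q.mean(0),vt[0],s/np.sqrt(len(q))
E
python3 - <<'E'
from h import *
np.set_printoptions(precision=4,suppress=True)
for n in("side","top"):
    im=dict(np.load(f"{n}0.npz")); P=cloud(im); hsv=cv2.cvtColor(im["pixels"],cv2.COLOR_BGR2HSV)
    H,S,V=[hsv[...,i].astype(int) for i in range(3)]
    X,Y,Z=P[...,0],P[...,1],P[...,2]
    st=(X>.46)&(X<.64)&(Y>-.22)&(Y<-.07)
    o=st&(H<15)&(S>150)&(V>120)&(Z>.03)
    q=P[o]; print(n,"orange",len(q),q.min(0),q.max(0),q.mean(0),"yaw dir",line(q[:,:2])[1])
    a=st&(Z>.105)&(Z<.13)&(S<70)&(V>110)
    q=P[a]; arm=q[q[:,0]<.575]; print("arm",len(arm),*line(arm[:,:2])); print(arm[np.argsort(arm[:,0])][:6]); 
    pt=q[q[:,0]>.57];print("post",pt.min(0),pt.max(0),pt.mean(0))
    b=(Z>.002)&(Z<.016)&st
    pts=P[b][:,:2].astype(np.float32); print("base",cv2.minAreaRect(pts), np.percentile(pts,[1,99],axis=0))
    hg=(X>.395)&(X<.485)&(Y>.15)&(Y<.2)
    w=hg&(S<70)&(V>120)&(Z>.012)&(Z<.055) if n=="side" else hg&(S<70)&(V>150)&(Z>.05)
    q=P[w]; print("timer",len(q),q.min(0),q.max(0),*line(q[:,:2]))
E
```

```text
side orange 74 [ 0.5325 -0.1698  0.0724] [ 0.5413 -0.1258  0.0868] [ 0.5359 -0.1497  0.0807] yaw dir [ 0.0713 -0.9975]
arm 136 [ 0.5349 -0.1489] [-0.9964 -0.0842] [0.0226 0.0021]
[[ 0.4977 -0.1511  0.1233]
 [ 0.4983 -0.1495  0.1245]
 [ 0.4993 -0.1521  0.1237]
 [ 0.4995 -0.1522  0.1211]
 [ 0.4997 -0.151   0.1253]
 [ 0.5003 -0.1549  0.123 ]]
post [ 0.5708 -0.1589  0.105 ] [ 0.6051 -0.1275  0.1229] [ 0.5921 -0.1468  0.1157]
base ((0.5503389835357666, -0.1450221687555313), (0.17940807342529297, 0.14984934031963348), 0.10838978737592697) [[ 0.4661 -0.2164]
 [ 0.6331 -0.079 ]]
timer 239 [0.4056 0.1596 0.0121] [0.4699 0.1824 0.0549] [0.4359 0.1679] [-0.9893  0.1461] [0.0213 0.0025]
top orange 2 [ 0.5352 -0.1463  0.0756] [ 0.5398 -0.1272  0.082 ] [ 0.5375 -0.1367  0.0788] yaw dir [-0.2339  0.9723]
arm 77 [ 0.5367 -0.1472] [-0.9974 -0.0727] [0.0214 0.0023]
[[ 0.5008 -0.1493  0.1276]
 [ 0.5009 -0.1522  0.1267]
 [ 0.5018 -0.1476  0.1213]
 [ 0.5039 -0.1471  0.125 ]
 [ 0.5041 -0.1527  0.1239]
 [ 0.5041 -0.15    0.1238]]
post [ 0.57   -0.1566  0.1057] [ 0.6071 -0.1281  0.122 ] [ 0.5938 -0.1426  0.1175]
base ((0.5495477318763733, -0.1450529247522354), (0.14958976209163666, 0.1789681315422058), 89.8445816040039) [[ 0.4631 -0.2166]
 [ 0.6357 -0.0737]]
timer 137 [0.4082 0.1634 0.0526] [0.4717 0.1865 0.0671] [0.4397 0.1738] [-0.9908  0.1351] [0.0186 0.0049]
```

Emit:
play_rows(motion="-0.346 -0.297 -0.02 0 0 -1.25;-0.346 -0.297 -0.02 0 0 -1.25;-0.346 -0.297 -0.02 0 0 -1.25;-0.346 -0.297 -0.02 0 0 -1.25;-0.346 -0.297 -0.02 0 0 -1.25;-0.346 -0.297 -0.02 0 0 -1.25;-0.346 -0.297 -0.02 0 0 -1.25;-0.346 -0.297 -0.02 0 0 -1.25;-0.346 -0.297 -0.02 0 0 -1.25;-0.346 -0.297 -0.02 0 0 -1.25;-0.346 -0.297 -0.02 0 0 -1.25", claw=0.6)

```text
clock: 1.48
ee_pos: [0.4394, 0.1845, 0.2271]
orientation: [-3.141, -0.001, 2.998]
contact_force: [-0.1, 1.2, 0.2]
opening: 0.0513
finger_force: 0.0
```

Emit:
play_rows(motion="0 -0.001 0.05 0 0 0;0 -0.001 0.09 0 0 0;0 -0.001 0.108 0 0 0;0 -0.001 0.108 0 0 0;0 -0.001 0.108 0 0 0")

```text
clock: 2.1
ee_pos: [0.4404, 0.1828, 0.1203]
orientation: [3.141, 0.001, 2.996]
contact_force: [-0.3, -0.2, -0.4]
opening: 0.051
finger_force: 0.0
```

Emit:
play_rows(motion="0 0 0 0 0 0;0 0 0 0 0 0;0 0 0 0 0 0;0 0 0 0 0 0;0 0 0 0 0 0;0 0 0 0 0 0;0 0 0 0 0 0", claw=0)

```text
clock: 2.98
ee_pos: [0.4407, 0.1825, 0.1202]
orientation: [3.14, 0.001, 2.995]
contact_force: [-0.2, 1.6, 6.5]
opening: 0.0092
finger_force: 59.2
```

Emit:
play_rows(motion="0 0 -0.03 0 0 0;0 0 -0.07 0 0 0;0 0 -0.105 0 0 0;-0.004 -0.015 -0.11 0 0 0.4;-0.011 -0.048 -0.11 0 0 1.2;-0.021 -0.09 -0.11 0 0 2.2;-0.031 -0.133 -0.11 0 0 3.2;-0.041 -0.176 -0.11 0 0 4.2;-0.051 -0.219 -0.11 0 0 5.2;-0.061 -0.262 -0.11 0 0 6.2;-0.069 -0.298 -0.11 0 0 7.0;-0.074 -0.32 -0.11 0 0 7.5;-0.076 -0.328 -0.11 0 0 7.72;-0.076 -0.328 -0.11 0 0 7.72;-0.076 -0.328 -0.11 0 0 7.72;-0.076 -0.328 -0.11 0 0 7.72")

```text
clock: 4.97
ee_pos: [0.4675, -0.1524, 0.2293]
orientation: [-3.141, -0.0, 1.65]
contact_force: [-0.0, -0.2, -2.5]
opening: 0.01
finger_force: 59.0
```

```bash
cat > m1.py <<'E'
from h import *
np.set_printoptions(precision=4,suppress=True)
import sys
k=sys.argv[1]
st=manip.state(); e=st["ee_pos"]; print(e,st["orientation"],st["contact_force"],st["clock"])
c=[]
for n in("side","top"):
    im=grab(n); P=cloud(im); hsv=cv2.cvtColor(im["pixels"],cv2.COLOR_BGR2HSV)
    H,S,V=[hsv[...,i].astype(int) for i in range(3)]
    X,Y,Z=P[...,0],P[...,1],P[...,2]
    near=(abs(X-e[0])<.07)&(abs(Y-e[1])<.06)&(Z<e[2]+.02)&(Z>e[2]-.125)
    y=near&(abs(H-25)<8)&(S>120)&(V>80)
    q=P[y]
    if len(q):
        print(n,"yellow",len(q),q.min(0),q.max(0),q.mean(0))
        for zl in np.arange(-.12,0,.02):
            r=q[(q[:,2]>e[2]+zl)&(q[:,2]<e[2]+zl+.02)]
            if len(r)>3: print("  z%+.2f"%zl,len(r),r.min(0)-e,r.max(0)-e,r.mean(0)-e)
    w=near&(S<60)&(V>120)&(Z<e[2]-.05); q=P[w]
    if len(q)>5: print(n,"white",len(q),q.min(0)-e,q.max(0)-e,q.mean(0)-e,line(q)[1])
    s=(X>.49)&(X<.64)&(Y>-.17)&(Y<-.12)&(Z>.105)&(Z<.13)&(S<70)&(V>110)&(e[2]-Z>0.03)
    px=im["pixels"]; 
    c.append(cv2.resize(px[130:290,290:430] if n=="side" else px[140:240,330:430],(480,548) if n=="side" else (320,320),interpolation=cv2.INTER_CUBIC))
c[1]=cv2.copyMakeBorder(c[1],0,c[0].shape[0]-c[1].shape[0],0,0,cv2.BORDER_CONSTANT)
cv2.imwrite(f"pics/m{k}.png",np.hstack(c))
E
python3 m1.py 1
```

```text
[ 0.4675 -0.1524  0.2293] [-3.1414 -0.0004  1.6502] [-0.0078 -0.1666 -2.4712] 4.975
side yellow 466 [ 0.4474 -0.1897  0.1082] [ 0.4762 -0.1179  0.2311] [ 0.4665 -0.1613  0.1751]
  z-0.12 94 [-0.0201 -0.0373 -0.1198] [ 0.0086  0.0343 -0.1   ] [-0.0084 -0.016  -0.1146]
  z-0.10 26 [ 0.0028 -0.0358 -0.0998] [ 0.0087 -0.0308 -0.0803] [ 0.0055 -0.0329 -0.0899]
  z-0.08 22 [ 0.0003 -0.0357 -0.0789] [ 0.0066  0.0077 -0.0603] [ 0.0038 -0.0316 -0.0686]
  z-0.06 134 [-0.0042 -0.0348 -0.0592] [ 0.0069  0.0345 -0.0402] [ 0.001  -0.003  -0.0514]
  z-0.04 88 [-0.0033 -0.0203 -0.0397] [ 0.0058  0.0206 -0.02  ] [-0.0002 -0.0026 -0.0291]
  z-0.02 97 [-0.0037 -0.0197 -0.0199] [ 0.0053  0.0206 -0.0006] [-0.0003 -0.004  -0.011 ]
side white 484 [-0.0195 -0.0347 -0.1189] [ 0.0698  0.0307 -0.0558] [-0.0015 -0.0125 -0.0795] [ 0.7287  0.1041 -0.6768]
top yellow 63 [ 0.4501 -0.1745  0.1086] [ 0.4701 -0.1171  0.2362] [ 0.4622 -0.133   0.1483]
  z-0.12 28 [-0.0174 -0.0221 -0.1193] [ 0.0018  0.0348 -0.1033] [-0.012   0.015  -0.1153]
  z-0.08 4 [-0.0021  0.0311 -0.0756] [ 0.0017  0.035  -0.0631] [-0.0006  0.0334 -0.0698]
  z-0.06 21 [-0.0011 -0.0037 -0.0567] [ 0.0026  0.035  -0.0406] [ 0.0008  0.0203 -0.0518]
top white 151 [-0.017  -0.0124 -0.118 ] [ 0.069   0.0325 -0.0537] [ 0.0056  0.0091 -0.0742] [-0.7623  0.0939  0.6404]
```

View pics/m1.png

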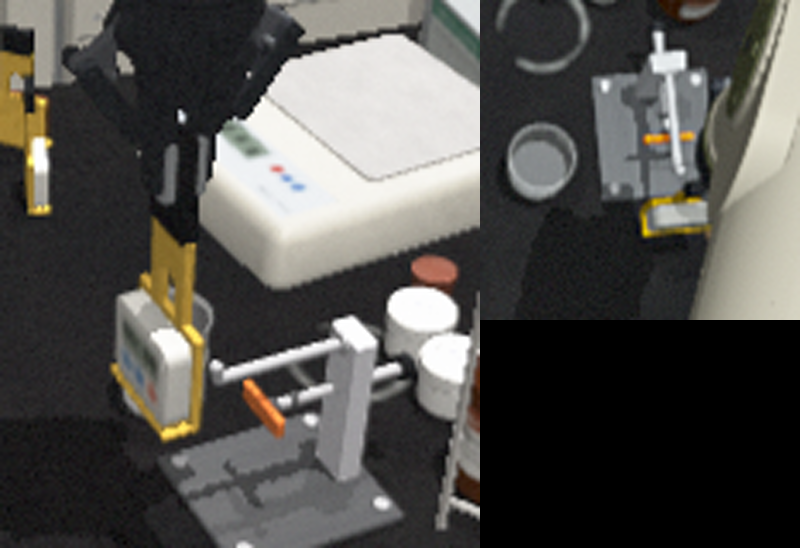

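The held hanger is centred on the gripper (edges at ±35 mm), with its display outward and the plate in front of the hook tip at about (215,372). Now I lower it to threading height, then move in past the tip.

Emit:
play_rows(motion="-0.001 0 0.03 0 0 0;-0.001 0 0.06 0 0 0;-0.001 0 0.072 0 0 0;-0.001 0 0.072 0 0 0;-0.001 0 0.072 0 0 0;-0.001 0 0.072 0 0 0")

```text
clock: 5.82
ee_pos: [0.4681, -0.1548, 0.1584]
orientation: [3.14, 0.0, 1.648]
contact_force: [-0.1, -0.8, -2.4]
opening: 0.0097
finger_force: 59.0
```

Emit:
play_rows(motion="0 0.01 0 0 0 0;0 0.02 0 0 0 0;0 0.025 0 0 0 0;0 0.025 0 0 0 0")

```text
clock: 6.32
ee_pos: [0.4927, -0.1526, 0.1572]
orientation: [-3.141, 0.0, 1.648]
contact_force: [-1.0, 0.3, -2.7]
opening: 0.0097
finger_force: 59.0
```

```bash
python3 m1.py 2|head -1
```

```text
[ 0.4927 -0.1526  0.1572] [-3.1409  0.0004  1.648 ] [-1.0253  0.2572 -2.7024] 6.325
```

View pics/m2.png

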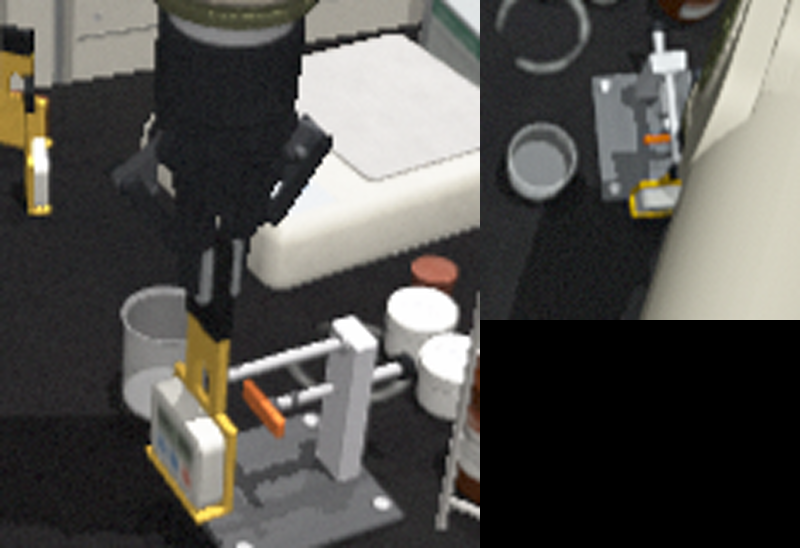

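The eye (about (207,380) in the side view) lines up with the tip, with no contact yet. I advance past the tip in small steps.

Emit:
play_rows(motion="0.001 0.005 0 0 0 0;0.001 0.01 0 0 0 0;0.001 0.014 0 0 0 0;0.001 0.014 0 0 0 0")

```text
clock: 6.92
ee_pos: [0.5065, -0.1505, 0.1573]
orientation: [-3.141, 0.0, 1.648]
contact_force: [-0.4, -0.8, -2.9]
opening: 0.0096
finger_force: 59.0
```

Emit:
play_rows(motion="0 0.005 0 0 0 0;0 0.01 0 0 0 0;0 0.011 0 0 0 0;0 0.011 0 0 0 0;0 0.011 0 0 0 0")

```text
clock: 7.55
ee_pos: [0.5171, -0.1498, 0.1574]
orientation: [-3.141, 0.0, 1.647]
contact_force: [-0.1, -0.2, -1.7]
opening: 0.0096
finger_force: 59.0
```

```bash
python3 m1.py 3|grep -v white
```

```text
[ 0.5171 -0.1498  0.1574] [-3.1414  0.      1.6474] [-0.1361 -0.2111 -1.6897] 7.55
side yellow 393 [ 0.4964 -0.1862  0.0381] [ 0.5264 -0.115   0.1584] [ 0.5157 -0.1595  0.1029]
  z-0.12 89 [-0.0206 -0.0364 -0.1192] [ 0.0081  0.0325 -0.1011] [-0.009  -0.015  -0.1149]
  z-0.10 20 [ 0.0031 -0.0347 -0.0992] [ 0.0093 -0.0304 -0.0809] [ 0.0057 -0.0327 -0.0896]
  z-0.08 20 [-0.0018 -0.0359 -0.0796] [ 0.0066  0.0348 -0.0601] [ 0.0036 -0.029  -0.0692]
  z-0.06 91 [-0.0038 -0.0334 -0.0593] [ 0.0064  0.0346 -0.0404] [ 0.0012 -0.0071 -0.0506]
  z-0.04 84 [-0.0071 -0.0194 -0.0394] [ 0.0067  0.0197 -0.0201] [ 0.0002 -0.0029 -0.0293]
  z-0.02 86 [-0.0038 -0.0187 -0.0196] [ 0.0048  0.0216 -0.0001] [-0.0007 -0.0033 -0.011 ]
top yellow 46 [ 0.4994 -0.1403  0.0356] [ 0.5212 -0.1141  0.1467] [ 0.5129 -0.1242  0.0821]
  z-0.12 15 [-0.0177  0.0095 -0.1192] [ 0.0001  0.0334 -0.1043] [-0.0124  0.0262 -0.1143]
  z-0.06 18 [-0.0013  0.0118 -0.0575] [ 0.0042  0.0357 -0.0427] [ 0.0009  0.0247 -0.0514]
```

View pics/m3.png

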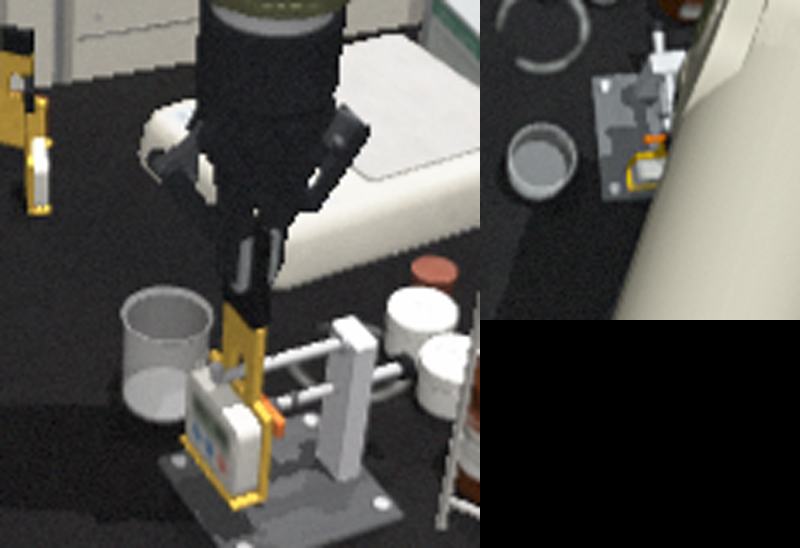

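Threaded: the tip shows in front of the plate at (225,372), and the buffer is still about 13 mm behind it. The plate looks about 0.04 rad bottom-back in the grip, so I tilt 2° to correct, lower, then feel.

Emit:
play_rows(motion="0 0 0.004 0.1 0 0;0 0 0.008 0.2 0 0;0 0 0.011 0.2 0 0;0 0.003 0.011 0.2 0 0;0 0.006 0.011 0.2 0 0;0 0.008 0.011 0.2 0 0;0 0.008 0.011 0.2 0 0;0 0.008 0.011 0.2 0 0;0 0.008 0.011 0.2 0 0;0 0.008 0.011 0.2 0 0;0 0.008 0.011 0.2 0 0")

```text
clock: 9.02
ee_pos: [0.5252, -0.1491, 0.1464]
orientation: [-3.107, 0.0, 1.648]
contact_force: [-0.3, -0.4, -2.6]
opening: 0.0097
finger_force: 59.0
```

```bash
python3 m1.py 4|grep -v white
```

```text
[ 0.5252 -0.1491  0.1464] [-3.1067  0.      1.6476] [-0.3113 -0.433  -2.5673] 9.025
side yellow 390 [ 0.502  -0.1854  0.0258] [ 0.531  -0.1149  0.1472] [ 0.5219 -0.1598  0.0917]
  z-0.12 91 [-0.0232 -0.036  -0.1197] [ 0.0058  0.033  -0.1002] [-0.0125 -0.0161 -0.1142]
  z-0.10 16 [-0.0006 -0.0363 -0.0976] [ 0.0058 -0.0313 -0.0813] [ 0.002  -0.0334 -0.0895]
  z-0.08 20 [-0.0017 -0.0356 -0.0794] [ 0.0058 -0.0141 -0.0608] [ 0.0021 -0.0325 -0.0703]
  z-0.06 88 [-0.0051 -0.0354 -0.0595] [ 0.0053  0.0343 -0.0404] [-0.     -0.0104 -0.0523]
  z-0.04 79 [-0.0147 -0.0206 -0.0399] [ 0.0053  0.0209 -0.0205] [-0.0012 -0.0027 -0.0298]
  z-0.02 92 [-0.0051 -0.0203 -0.0199] [ 0.0055  0.0211 -0.0013] [-0.0011 -0.0035 -0.0113]
top yellow 28 [ 0.5043 -0.1243  0.0282] [ 0.527  -0.1144  0.0953] [ 0.519  -0.1173  0.0589]
  z-0.12 13 [-0.0209  0.0284 -0.1182] [-0.0008  0.0345 -0.1016] [-0.0112  0.0324 -0.1133]
  z-0.08 4 [-0.0033  0.0314 -0.0776] [-0.0003  0.0347 -0.0616] [-0.0021  0.0333 -0.0676]
  z-0.06 8 [-0.0037  0.0248 -0.0585] [ 0.0018  0.0332 -0.0511] [-0.0007  0.0295 -0.0532]
```

View pics/m4.png

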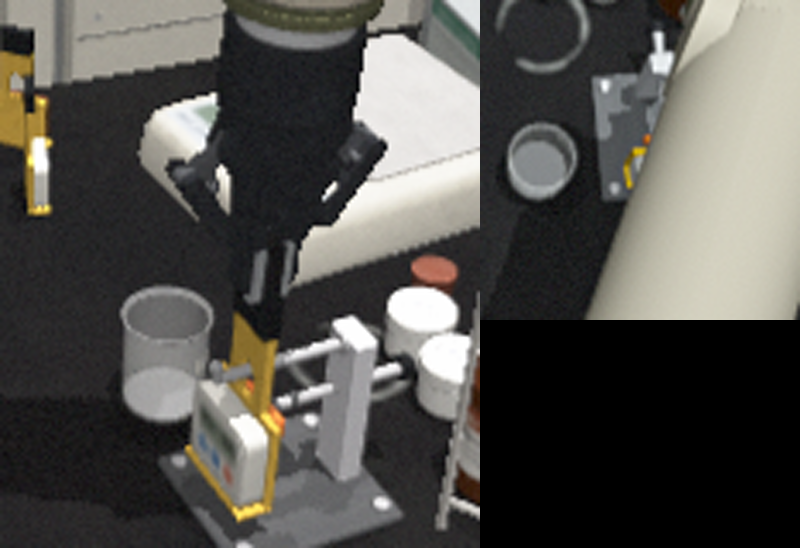

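The plate is now plumb, with the tip in front of it at (215,370) and the buffer just behind. Now I feel for it in 1 mm steps.

Emit:
play_rows(motion="0 0.001 0 0 0 0;0 0.002 0 0 0 0;0 0.002 0 0 0 0;0 0.002 0 0 0 0;0 0.002 0 0 0 0;0 0.002 0 0 0 0")

```text
clock: 9.88
ee_pos: [0.5272, -0.149, 0.1463]
orientation: [-3.107, 0.0, 1.648]
contact_force: [0.9, -0.3, -1.9]
opening: 0.0094
finger_force: 59.0
```

Emit:
play_rows(motion="0 0.001 0 0 0 0;0 0.001 0 0 0 0;0 0.001 0 0 0 0;0 0.001 0 0 0 0;0 0.001 0 0 0 0;0 0.001 0 0 0 0")

```text
clock: 10.62
ee_pos: [0.5282, -0.1489, 0.1463]
orientation: [-3.107, 0.0, 1.648]
contact_force: [0.1, -0.2, -2.2]
opening: 0.0094
finger_force: 59.0
```

Emit:
play_rows(motion="0 0.001 0 0 0 0;0 0.001 0 0 0 0;0 0.001 0 0 0 0;0 0.001 0 0 0 0;0 0.001 0 0 0 0;0 0.001 0 0 0 0")

```text
clock: 11.38
ee_pos: [0.5291, -0.1488, 0.1462]
orientation: [-3.107, 0.0, 1.648]
contact_force: [-1.6, -0.3, -1.7]
opening: 0.0098
finger_force: 59.0
```

```bash
cat > f.py <<'E'
from h import *
np.set_printoptions(precision=3,suppress=True)
R=[]
for i in range(12):
    eyes.get_image("side"); s=manip.state(); R.append(np.r_[s["contact_force"],s["moment"]])
R=np.array(R); print(s["clock"],s["ee_pos"],R.mean(0),R.std(0))
E
python3 f.py
```

```text
11.975 [ 0.529 -0.149  0.146] [ 0.058  0.073 -2.063  0.004 -0.076  0.001] [0.407 0.413 0.644 0.03  0.033 0.034]
```

Emit:
play_rows(motion="0 0.001 0 0 0 0;0 0.001 0 0 0 0;0 0.001 0 0 0 0")

```text
clock: 12.35
ee_pos: [0.5302, -0.1488, 0.1462]
orientation: [-3.107, 0.0, 1.648]
contact_force: [-0.6, -0.0, -2.2]
opening: 0.0097
finger_force: 59.0
```

```bash
python3 f.py
```

```text
12.95 [ 0.53  -0.149  0.146] [-0.182  0.079 -2.075 -0.001 -0.074  0.009] [0.439 0.519 0.611 0.028 0.029 0.026]
```

Emit:
play_rows(motion="0 0.001 0 0 0 0;0 0.001 0 0 0 0;0 0.001 0 0 0 0")

```text
clock: 13.32
ee_pos: [0.5312, -0.1487, 0.1462]
orientation: [-3.107, 0.0, 1.648]
contact_force: [0.3, -0.7, -1.7]
opening: 0.0093
finger_force: 59.0
```

```bash
python3 f.py
```

```text
13.925 [ 0.531 -0.149  0.146] [-0.045 -0.184 -2.166  0.019 -0.078 -0.008] [0.66  0.463 0.357 0.036 0.026 0.028]
```

Emit:
play_rows(motion="0 0.001 0 0 0 0;0 0.001 0 0 0 0;0 0.001 0 0 0 0")

```text
clock: 14.3
ee_pos: [0.5321, -0.1486, 0.1461]
orientation: [-3.106, 0.0, 1.648]
contact_force: [-0.7, 0.4, -3.0]
opening: 0.0098
finger_force: 59.1
```

```bash
python3 f.py
```

```text
14.9 [ 0.532 -0.149  0.146] [-0.479  0.013 -2.155 -0.013  0.079 -0.004] [0.463 0.468 0.3   0.022 0.027 0.028]
```

Emit:
play_rows(motion="0 0.001 0 0 0 0;0 0.001 0 0 0 0;0 0.001 0 0 0 0")

```text
clock: 15.28
ee_pos: [0.5331, -0.1485, 0.1461]
orientation: [-3.106, -0.0, 1.648]
contact_force: [-0.5, 0.3, -2.1]
opening: 0.0093
finger_force: 59.1
```

```bash
python3 f.py
```

```text
15.875 [ 0.533 -0.149  0.146] [-0.911  0.097 -1.629 -0.031  0.245 -0.017] [0.459 0.472 0.43  0.026 0.019 0.034]
```

The moment about y steps up from TCP x ≈ 0.5312, which is the buffer contact. I back off 1.5 mm and lower to seat.

Emit:
play_rows(motion="0 -0.0015 0 0 0 0;0 -0.0015 0.001 0 0 0;0 -0.0015 0.002 0 0 0;0 -0.0015 0.003 0 0 0;0 -0.0015 0.003 0 0 0;0 -0.0015 0.003 0 0 0")

```text
clock: 16.62
ee_pos: [0.5316, -0.1486, 0.1432]
orientation: [-3.107, 0.0, 1.648]
contact_force: [0.3, -0.4, -1.8]
opening: 0.0096
finger_force: 59.0
```

```bash
python3 f.py
```

```text
17.225 [ 0.532 -0.149  0.143] [-0.088  0.023 -2.07   0.007 -0.015 -0.005] [0.354 0.492 0.48  0.025 0.021 0.025]
```

Emit:
play_rows(motion="0 0 0.001 0 0 0;0 0 0.001 0 0 0;0 0 0.001 0 0 0")

```text
clock: 17.6
ee_pos: [0.5315, -0.1486, 0.1421]
orientation: [-3.107, -0.0, 1.648]
contact_force: [-0.1, 0.6, -1.9]
opening: 0.0097
finger_force: 59.0
```

```bash
python3 f.py
```

```text
18.2 [ 0.532 -0.149  0.142] [-0.066  0.035 -2.152  0.036 -0.027 -0.003] [0.494 0.536 0.498 0.021 0.03  0.024]
```

Emit:
play_rows(motion="0 0 0.001 0 0 0;0 0 0.001 0 0 0;0 0 0.001 0 0 0")

```text
clock: 18.58
ee_pos: [0.5317, -0.1485, 0.1414]
orientation: [-3.107, -0.0, 1.648]
contact_force: [0.0, 1.5, 1.3]
opening: 0.0099
finger_force: 59.4
```

```bash
python3 f.py
```

```text
19.175 [ 0.532 -0.149  0.141] [-0.387  1.345  2.481  0.374 -0.    -0.003] [0.435 0.359 0.932 0.039 0.024 0.026]
```

Emit:
play_rows(motion="0.001 0 -0.0003 0 0 0;0.001 0 -0.0003 0 0 0;0.001 0 -0.0003 0 0 0")

```text
clock: 19.55
ee_pos: [0.5314, -0.1479, 0.1414]
orientation: [-3.107, 0.0, 1.647]
contact_force: [-0.2, -0.2, 1.4]
opening: 0.0097
finger_force: 59.4
```

```bash
python3 f.py
```

```text
20.15 [ 0.531 -0.148  0.141] [ 0.528 -0.872  0.475 -0.207 -0.185 -0.003] [0.528 0.485 0.269 0.061 0.027 0.037]
```

Emit:
play_rows(motion="-0.0004 0 0 0 0 0;-0.0004 0 0 0 0 0;-0.0004 0 0 0 0 0;-0.0004 0 0 0 0 0;-0.0004 0 0 0 0 0;-0.0004 0 0 0 0 0", claw=0.35)

```text
clock: 20.9
ee_pos: [0.5314, -0.148, 0.1414]
orientation: [-3.107, 0.0, 1.648]
contact_force: [0.7, 0.8, -0.6]
opening: 0.0297
finger_force: 0.0
```

```bash
python3 m1.py 5
```

```text
[ 0.5314 -0.148   0.1414] [-3.1066  0.      1.6476] [ 0.7293  0.8119 -0.5641] 20.9
side yellow 371 [ 0.5081 -0.1841  0.0221] [ 0.5373 -0.1127  0.1414] [ 0.5282 -0.159   0.0865]
  z-0.12 86 [-0.0233 -0.0355 -0.1193] [ 0.0055  0.033  -0.1007] [-0.0123 -0.0152 -0.1144]
  z-0.10 18 [-0.     -0.035  -0.0982] [ 0.0058 -0.0307 -0.0802] [ 0.0025 -0.0329 -0.0895]
  z-0.08 18 [-0.0012 -0.036  -0.0791] [ 0.0054 -0.0308 -0.0605] [ 0.0024 -0.0335 -0.069 ]
  z-0.06 91 [-0.0044 -0.0359 -0.0594] [ 0.0059  0.0353 -0.0412] [-0.0003 -0.0092 -0.0521]
  z-0.04 71 [-0.005  -0.0199 -0.0391] [ 0.0059  0.0198 -0.0205] [-0.0012 -0.0054 -0.0284]
  z-0.02 87 [-0.0051 -0.0202 -0.0199] [ 0.0052  0.0185 -0.0001] [-0.0013 -0.0038 -0.0109]
side white 753 [-0.022  -0.0349 -0.1249] [ 0.07    0.0313 -0.0502] [ 0.0198 -0.0067 -0.0791] [-0.9753 -0.1466  0.1655]
top yellow 23 [ 0.511  -0.1201  0.0225] [ 0.5328 -0.1128  0.0916] [ 0.5268 -0.1153  0.057 ]
  z-0.12 9 [-0.0204  0.0319 -0.1189] [-0.0016  0.0352 -0.11  ] [-0.0097  0.0329 -0.1142]
  z-0.08 5 [-0.0038  0.0297 -0.0721] [ 0.0007  0.0353 -0.0601] [-0.002   0.0335 -0.0658]
  z-0.06 6 [-0.0021  0.028  -0.0558] [ 0.0014  0.0344 -0.0499] [-0.0002  0.0312 -0.0523]
```

View pics/m5.png

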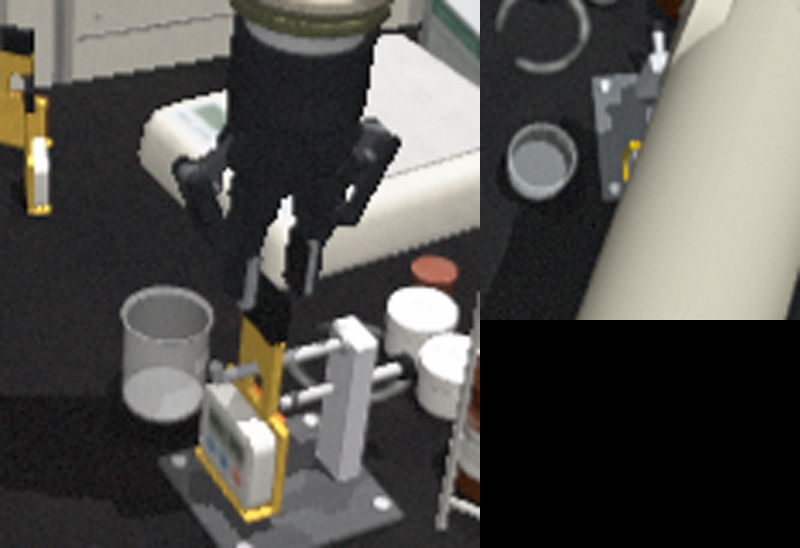

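It is released and hanging plumb at (245,440), with fingers clear on both sides of the black block. I retreat straight up and check.

Emit:
play_rows(motion="0 0 -0.01 0 0 0;0 0 -0.025 0 0 0;0 0.001 -0.05 0 0 0;0 0.002 -0.09 0 0 0;0 0.002 -0.12 0 0 0;0 0.002 -0.12 0 0 0;0 0.002 -0.12 0 0 0;0 0.002 -0.12 0 0 0")

```text
clock: 22.0
ee_pos: [0.5371, -0.1474, 0.2606]
orientation: [-3.105, -0.0, 1.648]
contact_force: [0.0, 0.3, -0.4]
opening: 0.0298
finger_force: 0.0
```

```bash
cat > c.py <<'E'
from h import *
np.set_printoptions(precision=4,suppress=True)
im=grab("side"); P=cloud(im); hsv=cv2.cvtColor(im["pixels"],cv2.COLOR_BGR2HSV)
H,S,V=[hsv[...,i].astype(int) for i in range(3)]
X,Y,Z=P[...,0],P[...,1],P[...,2]
b=(X>.49)&(X<.56)&(Y>-.2)&(Y<-.1)
y=b&(abs(H-25)<8)&(S>120)&(V>80)
d=np.array([.9969,.0785]); 
def sx(q): return (q[:,0]-.528)*d[0]+(q[:,1]+.1486)*d[1]
q=P[y&(Z>.022)]
for zl in np.arange(.02,.12,.015):
    r=q[(q[:,2]>zl)&(q[:,2]<zl+.015)]
    if len(r)>3: print("z%.3f"%zl,len(r),"sx",sx(r).min(),sx(r).max(),np.median(sx(r)),"y",r[:,1].min(),r[:,1].max())
k=P[b&(V<60)&(Z>.12)&(Z<.16)]
print("block",len(k),"sx",sx(k).min(),sx(k).max(),np.median(sx(k)),"z",k[:,2].max(),"y",k[:,1].min(),k[:,1].max())
w=P[b&(S<70)&(V>110)&(Z>.03)&(Z<.08)]; w=w[sx(w)<-.012]
A=np.c_[w[:,1:],np.ones(len(w))]; print("face",len(w)); c=w
for _ in range(3):
    A=np.c_[c[:,1:],np.ones(len(c))]; s=np.linalg.lstsq(A,c[:,0],rcond=None)[0]; r=abs(c[:,0]-A@s); c=c[r<.003]
print("x=ay+bz+c",s,len(c))
cv2.imwrite("pics/end.png",cv2.resize(im["pixels"][200:310,320:430],None,fx=5,fy=5,interpolation=cv2.INTER_CUBIC))
print(manip.state()["clock"])
E
python3 c.py
```

```text
z0.020 81 sx -0.018619342277174745 0.005943672752815349 -0.01467499056828806 y -0.18392986665849642 -0.11409741553807895
z0.035 13 sx 0.0003574888280206269 0.006836200371950106 0.0026874596759664453 y -0.1828047351856158 -0.17971132926788058
z0.050 14 sx 0.0014255992376346893 0.005738066898926022 0.0032544203887268667 y -0.18376052943123022 -0.17864128876631735
z0.065 14 sx 0.0004124527349028532 0.00628675791910693 0.003383021232155086 y -0.18293943436703597 -0.1787383787803879
z0.080 82 sx -0.0004309503067337077 0.008931787873137984 0.0017667486791560607 y -0.18315767691056606 -0.11192506432557436
z0.095 34 sx -0.00016460233587981628 0.005252592727650606 0.0016787261318897211 y -0.16749438368669445 -0.13049167233172976
z0.110 68 sx -0.001790704100416155 0.006888091741022857 0.0011147610513682418 y -0.16706683671914024 -0.1262612279784543
block 92 sx -0.003530376129064651 0.00915997127336228 -0.0016105301031867293 z 0.15988066936424206 y -0.16819146162108767 -0.12749680305451128
face 220
x=ay+bz+c [-0.0805  0.0092  0.5006] 220
22.05
```

View pics/end.png

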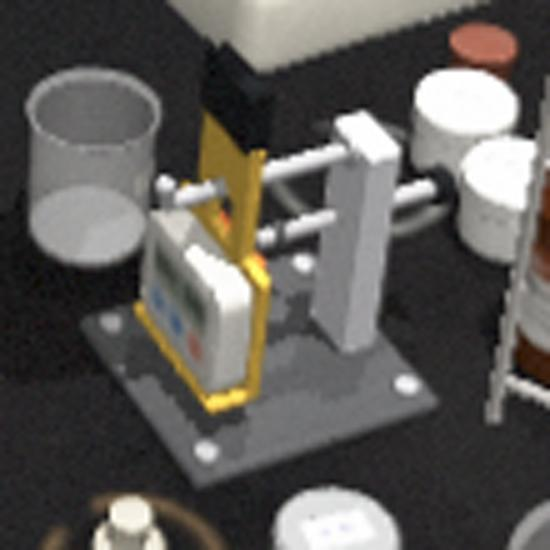

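The timer face is tilted only 0.009 rad, so the hanger is plumb and resting on the buffer (orange seen at (260,262) against the plate), square, with the gripper clear. I hand it in.

```bash
python3 f.py; python3 c.py|tail -2; python3 -c "
from rig import order; print(order.close_job())"
```

```text
22.65 [ 0.538 -0.148  0.261] [-0.093 -0.099 -0.265  0.011 -0.039  0.012] [0.675 0.418 0.501 0.034 0.04  0.036]
x=ay+bz+c [-0.0856  0.0052  0.4999] 207
22.7
the job is handed in; nothing more can be done
None
```

The yellow hanger hangs released on the hook, display outward and measured plumb to about 0.01 rad, with its back resting lightly on the buffer. I handed the job in at about 23 s; no verdict came back.

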